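Load the swing-out spice tray and swing it home under the shelf

ROBOT

A 7-joint arm with a two-finger parallel gripper is mounted at the origin on the work surface. World frame = base frame: x ahead of the robot, y to its left, z up, the work surface at z = 0. Lengths are in m, angles in rad, forces in N, time in s.
With the tool pointing down it reaches from about 0.35 to 0.9 m from the base axis. Payload 19.9 kg.
Tool frame: the origin (TCP) lies on the front face of the gripper's body, between the roots of the fingers; the fingertips stand 97 mm ahead of it and the grasp point (between the pads) lies ahead of it (ctrl.grip_depth is the z of the grasp point in the tool frame, in m); z points along the fingers, y is the line along which they close (so a half turn about z gives the same grasp; the last joint's range is limited). The gripper opens to 94 mm and grips with 3 to 60 N. Pads are 16 mm wide; open, the fingers measure 119 mm over their backs; the gripper's body (75 mm by 177 mm) begins 78 mm behind the grasp point.
Start: joints at [1.206, 0.417, -0.01, 1.614, 0.005, 1.111, -0.053], TCP at [0.199, -0.593, 0.303] pointing down, gripper open.
Joint ranges: [-2.81, 2.81], [-0.39, 2.02], [-1.27, 1.25], [0.06, 2.57], [-1.19, 4.33], [0.19, 2], [-2.82, 2.82]. Speed limits (rad/s): [1.89, 1.89, 2.39, 2.39, 3.01, 3.01, 3.01].

INTERFACE

Orientations are given as a rotation vector (axis times angle).
In Python, from bench import monitor, eyes, ctrl gives the robot as it stands.
- The arm moves only by the tool step_arm, never from a script. Its argument "commands" is a list of rows, each an object with "delta_pos": the shift along the world's x, y, z each as a share of 2.5 cm, from -1 to 1, a list of three; "twist": the turn, a rotation vector about the world's x, y, z each as a share of 8 degrees, from -1 to 1, a list of three. A call has 1 to 20 rows; each row shifts and turns the commanded pose from where the row before left it; what a row does not reach is not made up. A row lasts 1/10 s, in which the tool goes at most 50 mm and 8.59 degrees, less where a joint would pass 70% of its speed; a pose out of reach is approached as far as the arm can. A call with a number of a shift or a turn outside -1 to 1 is refused whole. A call with a gripper value outside its range is refused whole. "grip" is the closure, from 0 (fully open) to 1 (shut), set as the call begins (left out, the last holds). The fingers move at their own pace and stop on an object; the grip force is fixed at half the most. Time passes only in rows, so rows that do not move let the fingers close. It gives the time, the measured TCP pose, the force, the opening and the grip force at its end, in the units of the state.
- monitor.observe(): the state, without advancing time (a new reading comes with each control period).
- eyes.get_image(name): name is "scene" or "top" or "wrist"; returns (picture, depth): 420x560x3 uint8, blue, green, red; 420x560 float32, m along the optical axis (not along the pixel's ray), 0 where there is no reading.
- eyes.get_calibration(name): a dict with "K" (3x3 intrinsics, pixels), "k1" (the pictures are not rectified: a ray, as slopes to the right and down, at radius r is drawn at 1 + k1 r^2 times it, then the intrinsics apply), "rvec" (rotation vector, rad) and "tvec" (3), from world to camera coordinates, as OpenCV has them; the wrist camera has in their place "T_tool_cam" (4x4, takes a point from camera to tool coordinates, whose origin is the TCP and whose axes are the flange's). Camera axes: x right, y down, z forward; pixel columns grow to the right and rows downward; lengths in m; the calibration is good to about 2 mm. A picture is of the moment at which its call begins: read the wrist's pose just before it. get_calibration takes no time and is no camera call.
- ctrl.sign_off(): hands the job in; it is judged then, once.
The state is a dict: "t": time; "qpos": joint angles; "joint_velocities": joint speeds; "joint_torque": joint torques, N m; "eef_pos": TCP position; "ee_rot": TCP orientation; "contact_force": force on the tool from outside, world axes, zero at the start; "ft_torque": the same for the moment, N m; "opening": finger opening in m; "grasp_force": force on a finger pad.
Only numpy, scipy, OpenCV 4.12 (cv2) and the standard library are available. Lean on these libraries where they do the work, as an engineer would, in place of code of your own. Each camera call takes 0.05 s, during which the arm holds its last target. There are 200 camera calls.

TASK

Put the two spice jars that stand on the worktop into the two round pockets of the oak swing tray, one in each, standing upright. Then push the loaded tray round on its pivot pin, in under the oak shelf, until it lies parallel to the shelf, with both jars still upright in their pockets. Leave the jars on the shelf and everything else on the worktop where it is.

Things in the scene. Friction and masses are not known exactly. Their poses are not given: they have to be found in the camera images.
- shelf: fixed oak shelf on the worktop: board 420 mm long (y), 85 mm deep (x), underside 150 mm and top 170 mm up, on an 18 mm side panel at each end, open at front and back. Origin on the worktop under the middle of the board's front edge; x points away from the robot into the shelf, y left, z up. 70 mm jars stand on it; a tool reaching under it must lean back out of its front
- pin (a point): top of the fixed steel pivot pin (12 mm diameter, head 26 mm wide, top 37 mm above the worktop) that stands under the left part of the shelf, at x = 35 mm, y = +115 mm of the shelf's frame
- tray: flat loose oak tray, 265 x 80 x 24 mm, about 0.35 kg, with a 17 mm hole over the pivot pin; swings when pushed, stays where left (plain friction, no spring, no end stop). Origin at the hole's centre on the underside; x to the free end (tray from x = -25 to +240 mm), y across (-20 to +60 mm), z up. Starts pointing out towards the robot; home is its x along the shelf's -y
- push_edge (a point): point half-way up the tray's y = -20 mm edge, at x = 205 mm of the tray. This long edge starts on the tray's left; pushing it swings the free end about 90 degrees to the right and in under the shelf (counter-clockwise from above). At home this edge faces the robot, 15 mm inside the shelf's front edge
- pocket_near (a point): round blind pocket in the tray, 48 mm diameter, 14 mm deep (its floor is 10 mm above the worktop), at x = 125 mm, y = 20 mm of the tray; this point is the centre of its mouth, at the tray's top face (24 mm above the worktop)
- pocket_far (a point): the other round pocket, same size, nearer the free end, at x = 195 mm, y = 20 mm of the tray; this point is the centre of its mouth, at the tray's top face (24 mm above the worktop)
- jar_a_mid (a point): closed glass spice jar with a stainless twist cap, 40 mm diameter over its whole height of 70 mm, about 120 g, standing loose on the worktop in front of and to the right of the shelf; this point is its centre, 35 mm above its foot
- jar_b_mid (a point): the other closed glass spice jar with a stainless twist cap, 40 mm diameter over its whole height of 70 mm, about 120 g, standing loose on the worktop in front of and to the right of the shelf; this point is its centre, 35 mm above its foot
- shelf_jar_a: one of the two jars of the same kind and size standing on top of the shelf board; leave alone; origin at the centre of its foot, z up
- shelf_jar_b: one of the two jars of the same kind and size standing on top of the shelf board; leave alone; origin at the centre of its foot, z up
- mill: black plastic pepper mill, 56 mm diameter, 172 mm high, on the worktop to the right of the shelf; leave alone; origin at the centre of its foot
- salt_pig: white ceramic salt pig, 112 mm diameter, 120 mm high, to the left of the shelf, its mouth towards the robot; leave alone; origin at the centre of its foot
- tin: small shut aluminium tin, 62 x 92 x 31 mm, on the worktop on the robot side of the two jars; leave alone; origin at the centre of its underside
- spatula: wooden spatula lying on the worktop near the robot on the left; leave alone; origin under its middle, x towards the blade
- dish: small blue ceramic dish, 90 mm diameter, 35 mm high, on the worktop far left; leave alone; origin at the centre of its foot
Not all that is in view belongs to the job. What is shaped like the part that bears jar_b_mid but green or pink is not meant. What is shaped like the part that bears jar_a_mid but green or yellow is not meant.

How it is judged:
By the outcome, as a careful person would: the job done as asked, in the order asked, and still so for the second after the job is handed in, with the robot touching nothing.
It also fails if it takes over 72 s, if anything falls off the work surface, if the arm or the gripper's body presses on something with over 40 N, if the wrist force passes 120 N, or if a joint passes its speed limit or range.

## Working session

There is one attempt and no reset: what is moved stays moved. The work goes in short steps, Python scripts to look and compute and a tool call to move; the robot and the scene stay as the last step left them, time stands still between calls to the robot, and variables do not carry over. Pictures are saved under pics/ and viewed, at most 10 in all, crops included, and the job is handed in when it is done.

Besides the shell and the picture viewer there is one more tool, called as name([rows], argument=value, ...), one row to a line, values as JSON. step_arm: Moves the arm, as the interface text tells. Shift numbers are shares of 2.5 cm and turn numbers shares of 8 degrees, none past 1 either way. Its arguments: {"type":"object","properties":{"commands":{"type":"array"},"grip":{"type":"number"}},"required":["commands"]}

```bash
mkdir -p pics; cat > h.py <<'E'
import numpy as np,cv2
from scipy.spatial.transform import Rotation as R
from bench import monitor,eyes,ctrl
def cam(name,st=None):
    c=eyes.get_calibration(name);K=np.array(c["K"]);k1=c["k1"]
    if "rvec" in c:
        Rw=R.from_rotvec(np.ravel(c["rvec"])).as_matrix();t=np.ravel(c["tvec"]);return K,k1,Rw.T,-Rw.T@t
    T=np.array(c["T_tool_cam"]);Rt=R.from_rotvec(st["ee_rot"]).as_matrix()
    return K,k1,Rt@T[:3,:3],Rt@T[:3,3]+np.array(st["eef_pos"])
def ray(C,u,v):
    K,k1,Rc,o=C
    p=cv2.undistortPoints(np.array([[[u,v]]],float),K,np.array([k1,0,0,0,0.]))[0,0]
    return o,Rc@np.array([p[0],p[1],1])
def plane(C,u,v,z):
    o,d=ray(C,u,v);return o+d*(z-o[2])/d[2]
def dep(C,D,u,v):
    o,d=ray(C,u,v);return o+d*D[int(v),int(u)]
def proj(C,P):
    K,k1,Rc,o=C;p=Rc.T@(np.array(P)-o);x=p[:2]/p[2];x=x*(1+k1*(x@x));return K[:2,:2]@x+K[:2,2]
E
python3 - <<'E'
from h import *
s=monitor.observe();print({k:np.round(v,3) for k,v in s.items()},ctrl.grip_depth)
for n in("scene","top"):
    im,d=eyes.get_image(n);cv2.imwrite(f"pics/{n}0.png",im);np.save(n+"_d",d);print(n,cam(n))
E
```

```text
{'t': np.float64(0.0), 'qpos': array([ 1.206,  0.418, -0.01 ,  1.614,  0.005,  1.111, -0.053]), 'joint_velocities': array([ 0.   , -0.   ,  0.002,  0.001,  0.   , -0.001,  0.   ]), 'joint_torque': array([ 0.0000e+00, -8.5125e+01,  6.3900e-01, -4.2597e+01, -4.9000e-02,
        1.9000e-02,  0.0000e+00]), 'eef_pos': array([ 0.199, -0.592,  0.302]), 'ee_rot': array([-3.099, -0.506,  0.   ]), 'contact_force': array([-0.475,  0.238, -0.223]), 'ft_torque': array([ 0.044, -0.059, -0.054]), 'grasp_force': np.float64(0.0), 'opening': np.float64(0.094)} 0.0784
scene (array([[383.16155473,   0.        , 280.967555  ],
       [  0.        , 383.16155473, 211.93597578],
       [  0.        ,   0.        ,   1.        ]]), 0.03534636417709916, array([[ 0.55713206,  0.51169321, -0.65404429],
       [ 0.8303549 , -0.33311283,  0.44670638],
       [ 0.01070607, -0.79196332, -0.6104748 ]]), array([ 1.37123833, -0.56967468,  0.93048899]))
top (array([[448.97605386,   0.        , 273.75485677],
       [  0.        , 448.97605386, 211.73342835],
       [  0.        ,   0.        ,   1.        ]]), -0.09694708338507696, array([[-0.00643651, -0.98935405,  0.14538614],
       [-0.99983338,  0.00885069,  0.0159646 ],
       [-0.01708141, -0.14525916, -0.98924618]]), array([ 0.27074294, -0.00435257,  1.64650478]))
```

View pics/top0.png

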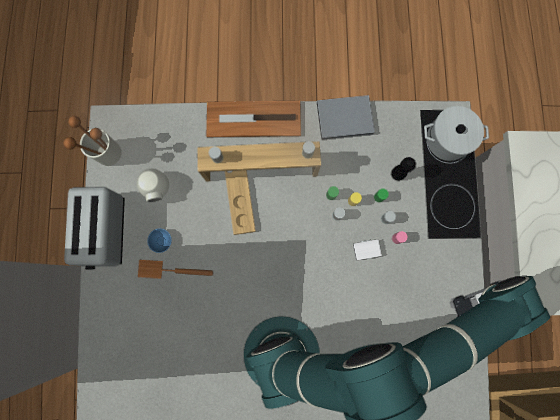

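View pics/scene0.png

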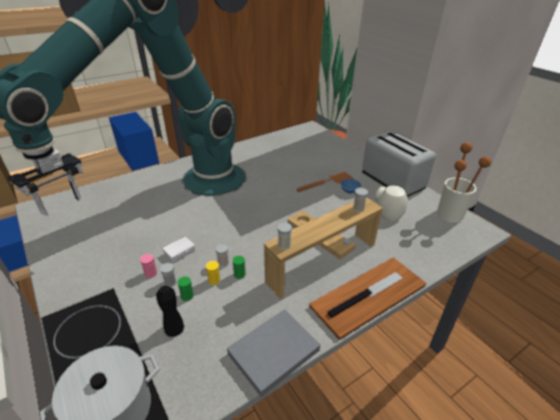

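The top view shows jar-shaped things at green (333,193), yellow (356,198), green (382,195), grey (339,213), grey (390,217) and pink (401,238). The two grey steel-capped ones are the targets, and the shelf's own grey jars at (215,153) and (308,148) stay put. The tray runs from (237,175) to (243,230), with pockets at about (239,201) and (242,221). Next I'll check the choice in a crop and measure.

```bash
python3 - <<'E'
from h import *
im=cv2.imread("pics/top0.png");d=np.load("top_d.npy");C=cam("top")
cv2.imwrite("pics/crop1.png",cv2.resize(im[130:260,190:420],None,fx=3.4,fy=3.4,interpolation=cv2.INTER_CUBIC))
def zmap():
    h,w=d.shape;uv=np.mgrid[0:h,0:w][::-1].reshape(2,-1).T.astype(float)
    p=cv2.undistortPoints(uv[:,None],C[0],np.array([C[1],0,0,0,0.]))[:,0]
    return (C[3]+(np.c_[p,np.ones(len(p))]*d.reshape(-1,1))@C[2].T).reshape(h,w,3)
P=zmap();np.save("P",P)
def comp(m,lo=8):
    n,l,st,c=cv2.connectedComponentsWithStats(m.astype(np.uint8))
    for i in range(1,n):
        if st[i,4]>=lo:
            q=P[l==i];print(np.round(c[i],1),st[i,4],"mean",np.round(q.mean(0),3),"mid",np.round((q.max(0)+q.min(0))/2,3),"size",np.round(np.ptp(q,axis=0),3))
roi=np.zeros(d.shape,bool);roi[130:270,120:425]=1
print("tops 60-80mm");comp(roi&(P[...,2]>.058)&(P[...,2]<.085)&(d>0))
print("shelf");comp(roi&(P[...,2]>.16)&(P[...,2]<.18))
print("shelfjars/mill");comp(roi&(P[...,2]>.2))
m=roi&(P[...,2]>.018)&(P[...,2]<.032);m[:,:220]=0;m[:,265:]=0;m[:170]=0
print("tray");comp(m,50)
n,l,st,c=cv2.connectedComponentsWithStats(m.astype(np.uint8));i=1+np.argmax(st[1:,4])
# orange-wood tray outline by colour for pose, projected at z=.024
q=P[l==i][:,:2].astype(np.float32);print(cv2.minAreaRect(q),np.round(cv2.boxPoints(cv2.minAreaRect(q)),3))
s=(roi&(P[...,2]>.16)&(P[...,2]<.18));q=P[s][:,:2].astype(np.float32);print(cv2.minAreaRect(q),np.round(cv2.boxPoints(cv2.minAreaRect(q)),3))
E
```

```text
tops 60-80mm
[399.6 172.2] 45 mean [ 0.643 -0.434  0.07 ] mid [ 0.651 -0.442  0.071] size [0.042 0.038 0.026]
[314.7 170.7] 15 mean [ 0.651 -0.127  0.07 ] mid [ 0.655 -0.13   0.071] size [0.018 0.017 0.024]
[159.6 186.5] 137 mean [0.598 0.433 0.074] mid [0.605 0.447 0.072] size [0.117 0.069 0.026]
[205.4 175.5] 15 mean [0.637 0.267 0.072] mid [0.639 0.27  0.071] size [0.018 0.016 0.021]
[332.9 191. ] 98 mean [ 0.576 -0.191  0.069] mid [ 0.577 -0.191  0.069] size [0.038 0.036 0.018]
[382.7 193.4] 103 mean [ 0.565 -0.369  0.069] mid [ 0.566 -0.37   0.069] size [0.039 0.04  0.021]
[142.2 193.7] 16 mean [0.571 0.494 0.08 ] mid [0.571 0.493 0.079] size [0.022 0.029 0.012]
[355.4 197.2] 104 mean [ 0.552 -0.271  0.069] mid [ 0.553 -0.272  0.069] size [0.038 0.039 0.019]
[339.  212.4] 103 mean [ 0.498 -0.21   0.069] mid [ 0.498 -0.211  0.069] size [0.04  0.036 0.019]
[389.6 216. ] 95 mean [ 0.484 -0.391  0.069] mid [ 0.483 -0.391  0.068] size [0.037 0.036 0.018]
[400.8 236.6] 109 mean [ 0.41  -0.428  0.069] mid [ 0.41  -0.429  0.069] size [0.039 0.042 0.022]
shelf
[258.7 156.4] 2672 mean [0.679 0.07  0.169] mid [0.682 0.07  0.17 ] size [0.102 0.417 0.02 ]
[409.6 163. ] 82 mean [ 0.651 -0.444  0.167] mid [ 0.652 -0.445  0.168] size [0.039 0.038 0.015]
shelfjars/mill
[308.  148.2] 157 mean [ 0.684 -0.094  0.243] mid [ 0.491 -0.059  0.923] size [0.44  0.11  1.446]
[214.8 153.3] 150 mean [0.67  0.208 0.243] mid [0.484 0.112 0.924] size [0.427 0.233 1.446]
tray
[238.7 199.1] 1009 mean [0.558 0.15  0.024] mid [0.549 0.15  0.025] size [0.239 0.112 0.014]
((0.5528534650802612, 0.14901059865951538), (0.23840388655662537, 0.08068171888589859), 8.405766487121582) [[0.429 0.171]
 [0.441 0.092]
 [0.677 0.127]
 [0.665 0.206]]
((0.6821745038032532, -0.09297570586204529), (0.10091699659824371, 0.7419549226760864), 0.09687678515911102) [[ 0.631  0.278]
 [ 0.632 -0.464]
 [ 0.733 -0.464]
 [ 0.732  0.278]]
```

View pics/crop1.png

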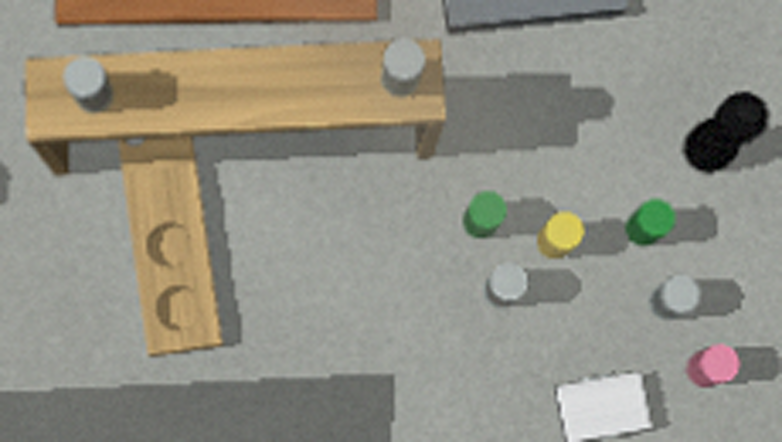

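The crop confirms the two grey steel-capped jars: A at crop (508,285), world (0.498,-0.211), and B at crop (681,296), world (0.483,-0.391). The tops measure 69 mm up, as they should. The pocket mouths are at crop (168,245) and (178,308). I'm moving above jar A.

step_arm([
  {"delta_pos":[0.75,0.95,-0.1],"twist":[0,0,-0.145]},
  {"delta_pos":[0.75,0.95,-0.1],"twist":[0,0,-0.145]},
  {"delta_pos":[0.75,0.95,-0.1],"twist":[0,0,-0.145]},
  {"delta_pos":[0.75,0.95,-0.1],"twist":[0,0,-0.145]},
  {"delta_pos":[0.75,0.95,-0.1],"twist":[0,0,-0.145]},
  {"delta_pos":[0.75,0.95,-0.1],"twist":[0,0,-0.145]},
  {"delta_pos":[0.75,0.95,-0.1],"twist":[0,0,-0.145]},
  {"delta_pos":[0.75,0.95,-0.1],"twist":[0,0,-0.145]},
  {"delta_pos":[0.75,0.95,-0.1],"twist":[0,0,-0.145]},
  {"delta_pos":[0.75,0.95,-0.1],"twist":[0,0,-0.145]},
  {"delta_pos":[0.75,0.95,-0.1],"twist":[0,0,-0.145]},
  {"delta_pos":[0.75,0.95,-0.1],"twist":[0,0,-0.145]},
  {"delta_pos":[0.75,0.95,-0.1],"twist":[0,0,-0.145]},
  {"delta_pos":[0.75,0.95,-0.1],"twist":[0,0,-0.145]},
  {"delta_pos":[0.75,0.95,-0.1],"twist":[0,0,-0.145]},
  {"delta_pos":[0.75,0.95,-0.1],"twist":[0,0,-0.145]},
  {"delta_pos":[0,0,0],"twist":[0,0,0]},
  {"delta_pos":[0,0,0],"twist":[0,0,0]},
], grip=0)

```text
t: 1.9
eef_pos: [0.4988, -0.2123, 0.2623]
ee_rot: [-3.141, -0.002, 0.001]
contact_force: [-0.5, -0.4, 0.4]
opening: 0.0942
grasp_force: 0.0
```

```bash
python3 - <<'E'
from h import *
P=np.load("P.npy")
m=(P[...,2]>.16)&(P[...,2]<.18);m[:, :120]=0;m[:,330:]=0;m[200:]=0
n,l,st,c=cv2.connectedComponentsWithStats(m.astype(np.uint8));i=1+np.argmax(st[1:,4])
r=cv2.minAreaRect(P[l==i][:,:2].astype(np.float32));print("shelf",r)
s=monitor.observe();print(s["t"],np.round(s["eef_pos"],4),np.round(R.from_rotvec(s["ee_rot"]).as_matrix(),3).tolist(),s["qpos"].round(2))
im,d=eyes.get_image("wrist");cv2.imwrite("pics/w1.png",im);np.save("w1_d",d);C=cam("wrist",s);print(C[3],C[2][:,2])
for Q in [(.498,-.211,.07),(.483,-.391,.07)]:print(proj(C,Q))
E
```

```text
shelf ((0.681391179561615, 0.07002419233322144), (0.08821094036102295, 0.4164424240589142), 2.0509305000305176)
1.9 [ 0.4988 -0.2123  0.2623] [[1.0, 0.001, -0.001], [0.001, -1.0, 0.0], [-0.001, -0.0, -1.0]] [ 0.5   0.32 -0.19  1.86  0.07  0.97 -1.29]
[ 0.5775066  -0.21279724  0.34486196] [-2.71338968e-01 -1.17667361e-04 -9.62483844e-01]
[278.9623924  214.12955704]
[503.01721186 232.31003351]
```

View pics/w1.png

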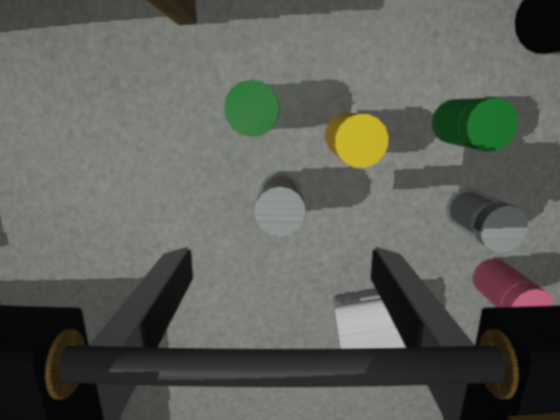

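The wrist view puts cap A at (280,211) and cap B at (503,228). That matches the top-view positions to about 2 mm, so I'm descending on jar A.

step_arm([
  {"delta_pos":[0.05,0.03,-0.8],"twist":[0,0,0]},
  {"delta_pos":[0,0,-0.8],"twist":[0,0,0]},
  {"delta_pos":[0,0,-0.8],"twist":[0,0,0]},
  {"delta_pos":[0,0,-0.8],"twist":[0,0,0]},
  {"delta_pos":[0,0,-0.8],"twist":[0,0,0]},
  {"delta_pos":[0,0,-0.8],"twist":[0,0,0]},
  {"delta_pos":[0,0,-0.76],"twist":[0,0,0]},
  {"delta_pos":[0,0,0],"twist":[0,0,0]},
  {"delta_pos":[0,0,0],"twist":[0,0,0]},
])

```text
t: 2.85
eef_pos: [0.4998, -0.2125, 0.124]
ee_rot: [3.142, -0.002, -0.001]
contact_force: [0.4, -0.1, -0.2]
opening: 0.0943
grasp_force: 0.0
```

step_arm([
  {"delta_pos":[0,0,0],"twist":[0,0,0]},
  {"delta_pos":[0,0,0],"twist":[0,0,0]},
  {"delta_pos":[0,0,0],"twist":[0,0,0]},
  {"delta_pos":[0,0,0],"twist":[0,0,0]},
  {"delta_pos":[0,0,0],"twist":[0,0,0]},
  {"delta_pos":[0,0,0],"twist":[0,0,0]},
  {"delta_pos":[0,0,0],"twist":[0,0,0]},
  {"delta_pos":[0,0,0],"twist":[0,0,0]},
], grip=1)

```text
t: 3.65
eef_pos: [0.5001, -0.2117, 0.1236]
ee_rot: [-3.141, -0.0, 0.0]
contact_force: [-0.9, 0.3, 0.3]
opening: 0.0397
grasp_force: 30.0
```

step_arm([
  {"delta_pos":[0,0,0.8],"twist":[0,0,0]},
  {"delta_pos":[0,0,0.8],"twist":[0,0,0]},
  {"delta_pos":[0,0,0.8],"twist":[0,0,0]},
  {"delta_pos":[0,0,0.8],"twist":[0,0,0]},
  {"delta_pos":[0,0,0.8],"twist":[0,0,0]},
  {"delta_pos":[0,0,0.8],"twist":[0,0,0]},
  {"delta_pos":[0,0,0.7],"twist":[0,0,0]},
])

```text
t: 4.35
eef_pos: [0.5, -0.2117, 0.262]
ee_rot: [3.142, -0.0, 0.0]
contact_force: [-0.4, -0.2, -1.4]
opening: 0.0398
grasp_force: 30.0
```

step_arm([
  {"delta_pos":[-0.2,0.88,0],"twist":[0,0,0.066]},
  {"delta_pos":[-0.2,0.88,0],"twist":[0,0,0.066]},
  {"delta_pos":[-0.2,0.88,0],"twist":[0,0,0.066]},
  {"delta_pos":[-0.2,0.88,0],"twist":[0,0,0.066]},
  {"delta_pos":[-0.2,0.88,0],"twist":[0,0,0.066]},
  {"delta_pos":[-0.2,0.88,0],"twist":[0,0,0.066]},
  {"delta_pos":[-0.2,0.88,0],"twist":[0,0,0.066]},
  {"delta_pos":[-0.2,0.88,0],"twist":[0,0,0.066]},
  {"delta_pos":[-0.2,0.88,0],"twist":[0,0,0.066]},
  {"delta_pos":[-0.2,0.88,0],"twist":[0,0,0.066]},
  {"delta_pos":[-0.2,0.88,0],"twist":[0,0,0.066]},
  {"delta_pos":[-0.2,0.88,0],"twist":[0,0,0.066]},
  {"delta_pos":[-0.2,0.88,0],"twist":[0,0,0.066]},
  {"delta_pos":[-0.2,0.88,0],"twist":[0,0,0.066]},
  {"delta_pos":[-0.2,0.88,0],"twist":[0,0,0.066]},
  {"delta_pos":[-0.2,0.88,0],"twist":[0,0,0.066]},
  {"delta_pos":[0,0,0],"twist":[0,0,0]},
  {"delta_pos":[0,0,0],"twist":[0,0,0]},
  {"delta_pos":[0,0,0],"twist":[0,0,0]},
])

```text
t: 6.25
eef_pos: [0.4199, 0.1398, 0.2609]
ee_rot: [3.133, 0.231, -0.001]
contact_force: [-0.4, -0.4, 0.3]
opening: 0.0393
grasp_force: 30.0
```

```bash
python3 - <<'E'
from h import *
s=monitor.observe();print(s["t"],np.round(s["eef_pos"],4),np.round(s["ee_rot"],3),s["opening"])
im,d=eyes.get_image("wrist");C=cam("wrist",s)
K,k1=C[:2];np.savez("w2.npz",im=im,d=d,st=np.r_[s["eef_pos"],s["ee_rot"]])
for Q in [(.549,.148,.024),(.4795,.138,.024),(.669,.187,.024),(.429,.171,.024),(.441,.092,.024)]:print(proj(C,Q).round())
cv2.imwrite("pics/w2.png",im)
E
```

```text
6.25 [0.4199 0.1398 0.2609] [ 3.133e+00  2.310e-01 -1.000e-03] 0.03927069536802272
[294.  43.]
[293. 132.]
[ 267. -126.]
[247. 184.]
[338. 184.]
```

View pics/w2.png

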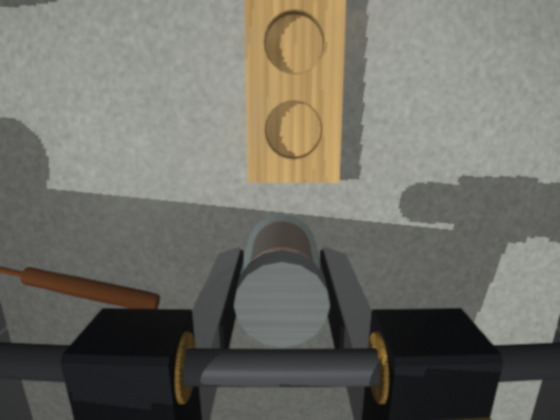

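The pocket mouths show at (295,42) near and (293,130) far, within 1–2 px of prediction. The held cap is at (282,297).

```bash
python3 - <<'E'
from h import *
z=np.load("w2.npz");st=dict(eef_pos=z["st"][:3],ee_rot=z["st"][3:]);C=cam("wrist",st)
im=z["im"]
for p in [(295,42),(293,130),(248,183),(340,183)]:print(plane(C,*p,.024).round(4))
zt=st["eef_pos"][2]-.0784+.025
print("cap",plane(C,282,297,zt).round(4),proj(C,[*st["eef_pos"][:2],zt]))
E
```

```text
[0.5502 0.1474 0.024 ]
[0.4809 0.1382 0.024 ]
[0.4301 0.1701 0.024 ]
[0.442  0.0905 0.024 ]
cap [0.4241 0.1395 0.2075] [279.82189809 305.85729417]
```

```bash
python3 - <<'E'
from h import *
z=np.load("w2.npz");st=dict(eef_pos=z["st"][:3],ee_rot=z["st"][3:]);C=cam("wrist",st);d=z["d"]
h,w=d.shape;uv=np.mgrid[0:h,0:w][::-1].reshape(2,-1).T.astype(float)
p=cv2.undistortPoints(uv[:,None],C[0],np.array([C[1],0,0,0,0.]))[:,0]
P=(C[3]+(np.c_[p,np.ones(len(p))]*d.reshape(-1,1))@C[2].T).reshape(h,w,3)
m=np.zeros(d.shape,bool);m[200:350,230:335]=1
m&=abs(P[...,2]-.207)<.006
q=P[m];print(len(q),q.mean(0),q.min(0),q.max(0))
v,u=np.nonzero(m);print(u.min(),u.max(),v.min(),v.max())
d1=np.load("w1_d.npy");st1=dict(eef_pos=[.4988,-.2123,.2623],ee_rot=[-3.141,-.002,.001])
C=cam("wrist",st1);P=(C[3]+(np.c_[p,np.ones(len(p))]*d1.reshape(-1,1))@C[2].T).reshape(h,w,3)
for a in [(160,260,240,320),(190,270,470,540)]:
    m=np.zeros(d.shape,bool);m[a[0]:a[1],a[2]:a[3]]=1;m&=abs(P[...,2]-.07)<.004
    q=P[m];print(len(q),q.mean(0),q.min(0),q.max(0))
E
```

```text
7259 [0.42204175 0.13934974 0.20767482] [0.40011934 0.11820146 0.20102038] [0.44030352 0.16183827 0.21299118]
230 334 254 347
2027 [ 0.50098406 -0.21162594  0.07054636] [ 0.48066881 -0.2310668   0.06616284] [ 0.52021091 -0.19178395  0.07296293]
1846 [ 0.48673905 -0.38989792  0.07037527] [ 0.46563575 -0.41225979  0.06605583] [ 0.50588721 -0.37046207  0.07290364]
```

step_arm([
  {"delta_pos":[0.86,0.05,0],"twist":[0,0,0]},
  {"delta_pos":[0.86,0.05,0],"twist":[0,0,0]},
  {"delta_pos":[0.86,0.05,0],"twist":[0,0,0]},
  {"delta_pos":[0.86,0.05,0],"twist":[0,0,0]},
  {"delta_pos":[0.86,0.05,0],"twist":[0,0,0]},
  {"delta_pos":[0.86,0.05,0],"twist":[0,0,0]},
  {"delta_pos":[0,0,-0.8],"twist":[0,0,0]},
  {"delta_pos":[0,0,-0.8],"twist":[0,0,0]},
  {"delta_pos":[0,0,-0.8],"twist":[0,0,0]},
  {"delta_pos":[0,0,-0.8],"twist":[0,0,0]},
  {"delta_pos":[0,0,-0.6],"twist":[0,0,0]},
  {"delta_pos":[0,0,0],"twist":[0,0,0]},
  {"delta_pos":[0,0,0],"twist":[0,0,0]},
])

```text
t: 7.6
eef_pos: [0.5493, 0.1476, 0.1665]
ee_rot: [-3.133, -0.231, 0.0]
contact_force: [-0.5, 0.8, -0.4]
opening: 0.0398
grasp_force: 30.0
```

Foot is about 43 mm up, above the mouth. Lowering slowly.

step_arm([
  {"delta_pos":[0,0,-0.4],"twist":[0,0,0]},
  {"delta_pos":[0,0,-0.4],"twist":[0,0,0]},
  {"delta_pos":[0,0,-0.2],"twist":[0,0,0]},
  {"delta_pos":[0,0,-0.2],"twist":[0,0,0]},
  {"delta_pos":[0,0,0],"twist":[0,0,0]},
  {"delta_pos":[0,0,0],"twist":[0,0,0]},
])

```text
t: 8.2
eef_pos: [0.5492, 0.1478, 0.1362]
ee_rot: [-3.133, -0.231, 0.0]
contact_force: [0.9, -0.3, -0.9]
opening: 0.0395
grasp_force: 30.0
```

step_arm([
  {"delta_pos":[0,0,-0.08],"twist":[0,0,0]},
  {"delta_pos":[0,0,0],"twist":[0,0,0]},
])

```text
t: 8.4
eef_pos: [0.5491, 0.1477, 0.1341]
ee_rot: [-3.133, -0.231, -0.0]
contact_force: [0.1, -0.2, -0.2]
opening: 0.0396
grasp_force: 30.0
```

step_arm([
  {"delta_pos":[0,0,0],"twist":[0,0,0]},
  {"delta_pos":[0,0,0],"twist":[0,0,0]},
  {"delta_pos":[0,0,0],"twist":[0,0,0]},
  {"delta_pos":[0,0,0],"twist":[0,0,0]},
  {"delta_pos":[0,0,0.6],"twist":[0,0,0]},
  {"delta_pos":[0,0,0.8],"twist":[0,0,0]},
  {"delta_pos":[0,0,0.8],"twist":[0,0,0]},
  {"delta_pos":[0,0,0.8],"twist":[0,0,0]},
  {"delta_pos":[0,0,0.8],"twist":[0,0,0]},
  {"delta_pos":[0,0,0.8],"twist":[0,0,0]},
  {"delta_pos":[0,0,0.5],"twist":[0,0,0]},
], grip=0)

```text
t: 9.5
eef_pos: [0.5493, 0.1479, 0.2641]
ee_rot: [-3.133, -0.231, -0.003]
contact_force: [0.5, -0.3, -0.3]
opening: 0.094
grasp_force: 0.0
```

step_arm([
  {"delta_pos":[-0.115,-0.98,0],"twist":[0,0,0]},
  {"delta_pos":[-0.115,-0.98,0],"twist":[0,0,0]},
  {"delta_pos":[-0.115,-0.98,0],"twist":[0,0,0]},
  {"delta_pos":[-0.115,-0.98,0],"twist":[0,0,0]},
  {"delta_pos":[-0.115,-0.98,0],"twist":[0,0,0]},
  {"delta_pos":[-0.115,-0.98,0],"twist":[0,0,0]},
  {"delta_pos":[-0.115,-0.98,0],"twist":[0,0,0]},
  {"delta_pos":[-0.115,-0.98,0],"twist":[0,0,0]},
  {"delta_pos":[-0.115,-0.98,0],"twist":[0,0,0]},
  {"delta_pos":[-0.115,-0.98,0],"twist":[0,0,0]},
  {"delta_pos":[-0.115,-0.98,0],"twist":[0,0,0]},
  {"delta_pos":[-0.115,-0.98,0],"twist":[0,0,0]},
  {"delta_pos":[-0.115,-0.98,0],"twist":[0,0,0]},
  {"delta_pos":[-0.115,-0.98,0],"twist":[0,0,0]},
  {"delta_pos":[-0.115,-0.98,0],"twist":[0,0,0]},
  {"delta_pos":[-0.115,-0.98,0],"twist":[0,0,0]},
  {"delta_pos":[-0.115,-0.98,0],"twist":[0,0,0]},
  {"delta_pos":[-0.115,-0.98,0],"twist":[0,0,0]},
  {"delta_pos":[-0.115,-0.98,0],"twist":[0,0,0]},
])

```text
t: 11.4
eef_pos: [0.4942, -0.3186, 0.2621]
ee_rot: [-3.133, -0.231, -0.0]
contact_force: [0.9, -0.4, -0.3]
opening: 0.094
grasp_force: 0.0
```

step_arm([
  {"delta_pos":[-0.115,-0.98,0],"twist":[0,0,0]},
  {"delta_pos":[-0.115,-0.98,0],"twist":[0,0,0]},
  {"delta_pos":[-0.115,-0.98,0],"twist":[0,0,0]},
  {"delta_pos":[0,0,0],"twist":[0,0,0]},
  {"delta_pos":[0,0,0],"twist":[0,0,0]},
])

```text
t: 11.9
eef_pos: [0.4857, -0.3911, 0.2617]
ee_rot: [-3.133, -0.23, 0.0]
contact_force: [0.2, 1.1, 0.3]
opening: 0.0944
grasp_force: 0.0
```

```bash
python3 - <<'E'
from h import *
s=monitor.observe();C=cam("wrist",s);im,d=eyes.get_image("wrist")
h,w=d.shape;uv=np.mgrid[0:h,0:w][::-1].reshape(2,-1).T.astype(float)
p=cv2.undistortPoints(uv[:,None],C[0],np.array([C[1],0,0,0,0.]))[:,0]
P=(C[3]+(np.c_[p,np.ones(len(p))]*d.reshape(-1,1))@C[2].T).reshape(h,w,3)
q=P[(abs(P[...,2]-.07)<.005)&(np.hypot(P[...,0]-.486,P[...,1]+.39)<.03)]
print(s["t"],s["eef_pos"],len(q),q.mean(0),(q.min(0)+q.max(0))/2)
E
```

```text
11.9 [ 0.48574993 -0.39113832  0.26172537] 2045 [ 0.48676058 -0.39139023  0.07050966] [ 0.48609888 -0.39140894  0.06901249]
```

step_arm([
  {"delta_pos":[0.03,0,-0.8],"twist":[0,0,0]},
  {"delta_pos":[0,0,-0.8],"twist":[0,0,0]},
  {"delta_pos":[0,0,-0.8],"twist":[0,0,0]},
  {"delta_pos":[0,0,-0.8],"twist":[0,0,0]},
  {"delta_pos":[0,0,-0.8],"twist":[0,0,0]},
  {"delta_pos":[0,0,-0.8],"twist":[0,0,0]},
  {"delta_pos":[0,0,-0.7],"twist":[0,0,0]},
  {"delta_pos":[0,0,0],"twist":[0,0,0]},
  {"delta_pos":[0,0,0],"twist":[0,0,0]},
])

```text
t: 12.85
eef_pos: [0.4871, -0.3906, 0.1247]
ee_rot: [-3.133, -0.233, -0.0]
contact_force: [0.3, -0.2, 0.9]
opening: 0.0937
grasp_force: 0.0
```

step_arm([
  {"delta_pos":[0,0,0],"twist":[0,0,0]},
  {"delta_pos":[0,0,0],"twist":[0,0,0]},
  {"delta_pos":[0,0,0],"twist":[0,0,0]},
  {"delta_pos":[0,0,0],"twist":[0,0,0]},
  {"delta_pos":[0,0,0],"twist":[0,0,0]},
  {"delta_pos":[0,0,0],"twist":[0,0,0]},
  {"delta_pos":[0,0,0],"twist":[0,0,0]},
], grip=1)

```text
t: 13.55
eef_pos: [0.4866, -0.3913, 0.1241]
ee_rot: [-3.133, -0.231, 0.0]
contact_force: [0.1, 1.0, 0.2]
opening: 0.0412
grasp_force: 0.0
```

step_arm([
  {"delta_pos":[0,0,0.8],"twist":[0,0,0]},
  {"delta_pos":[0,0,0.8],"twist":[0,0,0]},
  {"delta_pos":[0,0,0.8],"twist":[0,0,0]},
  {"delta_pos":[0,0,0.8],"twist":[0,0,0]},
  {"delta_pos":[0,0,0.8],"twist":[0,0,0]},
  {"delta_pos":[0,0,0.8],"twist":[0,0,0]},
  {"delta_pos":[0,0,0.8],"twist":[0,0,0]},
])

```text
t: 14.25
eef_pos: [0.4865, -0.3911, 0.2649]
ee_rot: [-3.133, -0.231, 0.0]
contact_force: [0.1, 0.8, -2.1]
opening: 0.0394
grasp_force: 30.0
```

step_arm([
  {"delta_pos":[-0.14,0.96,0],"twist":[0,0,0]},
  {"delta_pos":[-0.14,0.96,0],"twist":[0,0,0]},
  {"delta_pos":[-0.14,0.96,0],"twist":[0,0,0]},
  {"delta_pos":[-0.14,0.96,0],"twist":[0,0,0]},
  {"delta_pos":[-0.14,0.96,0],"twist":[0,0,0]},
  {"delta_pos":[-0.14,0.96,0],"twist":[0,0,0]},
  {"delta_pos":[-0.14,0.96,0],"twist":[0,0,0]},
  {"delta_pos":[-0.14,0.96,0],"twist":[0,0,0]},
  {"delta_pos":[-0.14,0.96,0],"twist":[0,0,0]},
  {"delta_pos":[-0.14,0.96,0],"twist":[0,0,0]},
  {"delta_pos":[-0.14,0.96,0],"twist":[0,0,0]},
  {"delta_pos":[-0.14,0.96,0],"twist":[0,0,0]},
  {"delta_pos":[-0.14,0.96,0],"twist":[0,0,0]},
  {"delta_pos":[-0.14,0.96,0],"twist":[0,0,0]},
  {"delta_pos":[-0.14,0.96,0],"twist":[0,0,0]},
  {"delta_pos":[-0.14,0.96,0],"twist":[0,0,0]},
  {"delta_pos":[-0.14,0.96,0],"twist":[0,0,0]},
  {"delta_pos":[-0.14,0.96,0],"twist":[0,0,0]},
  {"delta_pos":[-0.14,0.96,0],"twist":[0,0,0]},
  {"delta_pos":[-0.14,0.96,0],"twist":[0,0,0]},
])

```text
t: 16.25
eef_pos: [0.4163, 0.0897, 0.2642]
ee_rot: [3.133, 0.231, 0.0]
contact_force: [0.8, 0.1, -0.3]
opening: 0.0396
grasp_force: 30.0
```

step_arm([
  {"delta_pos":[-0.14,0.96,0],"twist":[0,0,0]},
  {"delta_pos":[-0.14,0.96,0],"twist":[0,0,0]},
  {"delta_pos":[0,0,0],"twist":[0,0,0]},
  {"delta_pos":[0,0,0],"twist":[0,0,0]},
])

```text
t: 16.65
eef_pos: [0.4095, 0.1367, 0.2641]
ee_rot: [3.133, 0.233, -0.0]
contact_force: [-0.3, -0.7, -1.3]
opening: 0.0395
grasp_force: 30.0
```

```bash
python3 - <<'E'
from h import *
s=monitor.observe();C=cam("wrist",s);im,d=eyes.get_image("wrist");cv2.imwrite("pics/w3.png",im)
h,w=d.shape;uv=np.mgrid[0:h,0:w][::-1].reshape(2,-1).T.astype(float)
p=cv2.undistortPoints(uv[:,None],C[0],np.array([C[1],0,0,0,0.]))[:,0]
P=(C[3]+(np.c_[p,np.ones(len(p))]*d.reshape(-1,1))@C[2].T).reshape(h,w,3)
e=s["eef_pos"];q=P[(abs(P[...,2]-e[2]+.055)<.015)&(np.hypot(P[...,0]-e[0],P[...,1]-e[1])<.018)]
print(s["t"],e,len(q),q.mean(0)-e,np.percentile(q[:,2],[5,50,95])-e[2])
E
```

```text
16.65 [0.40951072 0.1367418  0.26408917] 5261 [ 5.22916804e-04  7.43479780e-05 -5.42812804e-02] [-0.05521823 -0.05427943 -0.05334489]
```

View pics/w3.png

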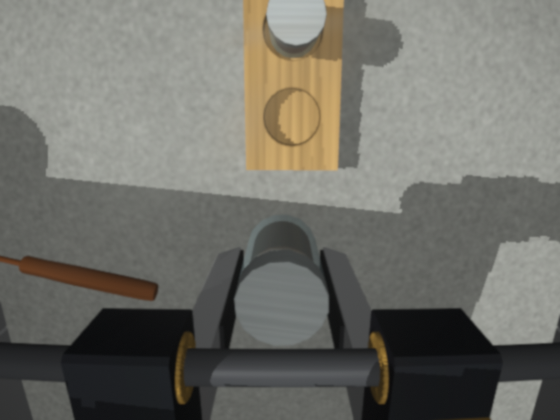

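Jar A stands upright in the near pocket at (296,15). The far pocket is at (292,117), unmoved, and jar B is well seated in the grip.

step_arm([
  {"delta_pos":[0.7,0.015,0],"twist":[0,0,0]},
  {"delta_pos":[0.7,0.015,0],"twist":[0,0,0]},
  {"delta_pos":[0.7,0.015,0],"twist":[0,0,0]},
  {"delta_pos":[0.7,0.015,0],"twist":[0,0,0]},
  {"delta_pos":[0,0,-0.8],"twist":[0,0,0]},
  {"delta_pos":[0,0,-0.8],"twist":[0,0,0]},
  {"delta_pos":[0,0,-0.8],"twist":[0,0,0]},
  {"delta_pos":[0,0,-0.8],"twist":[0,0,0]},
  {"delta_pos":[0,0,-0.6],"twist":[0,0,0]},
  {"delta_pos":[0,0,-0.4],"twist":[0,0,0]},
  {"delta_pos":[0,0,-0.4],"twist":[0,0,0]},
  {"delta_pos":[0,0,-0.3],"twist":[0,0,0]},
  {"delta_pos":[0,0,-0.25],"twist":[0,0,0]},
  {"delta_pos":[0,0,0],"twist":[0,0,0]},
  {"delta_pos":[0,0,0],"twist":[0,0,0]},
])

```text
t: 18.2
eef_pos: [0.4797, 0.1383, 0.1355]
ee_rot: [-3.133, -0.231, -0.0]
contact_force: [0.1, 0.1, -1.3]
opening: 0.0397
grasp_force: 30.0
```

step_arm([
  {"delta_pos":[0,0,-0.04],"twist":[0,0,0]},
  {"delta_pos":[0,0,0],"twist":[0,0,0]},
  {"delta_pos":[0,0,0],"twist":[0,0,0]},
  {"delta_pos":[0,0,0],"twist":[0,0,0]},
  {"delta_pos":[0,0,0],"twist":[0,0,0]},
  {"delta_pos":[0,0,0.6],"twist":[0,0,0]},
  {"delta_pos":[0,0,0.8],"twist":[0,0,0]},
  {"delta_pos":[0,0,0.8],"twist":[0,0,0]},
  {"delta_pos":[0,0,0.8],"twist":[0,0,0]},
  {"delta_pos":[0,0,0.8],"twist":[0,0,0]},
  {"delta_pos":[0,0,0.8],"twist":[0,0,0]},
  {"delta_pos":[0,0,0.8],"twist":[0,0,0]},
  {"delta_pos":[0,0,0],"twist":[0,0,0]},
], grip=0)

```text
t: 19.5
eef_pos: [0.4804, 0.1386, 0.2716]
ee_rot: [-3.133, -0.231, -0.006]
contact_force: [0.9, 0.4, 0.1]
opening: 0.094
grasp_force: 0.0
```

step_arm([
  {"delta_pos":[-0.5,0.6,0],"twist":[0,0,-0.26]},
  {"delta_pos":[-0.5,0.6,0],"twist":[0,0,-0.26]},
  {"delta_pos":[-0.5,0.6,0],"twist":[0,0,-0.26]},
  {"delta_pos":[-0.5,0.6,0],"twist":[0,0,-0.26]},
  {"delta_pos":[0,0.6,0],"twist":[0,-0.7,0]},
  {"delta_pos":[0,0.6,0],"twist":[0,-0.7,0]},
  {"delta_pos":[0,0,0],"twist":[0,-0.7,0]},
  {"delta_pos":[0,0,0],"twist":[0,0,0]},
  {"delta_pos":[0,0,0],"twist":[0,0,0]},
], grip=1)

```text
t: 20.4
eef_pos: [0.4294, 0.228, 0.2692]
ee_rot: [3.108, 0.004, 0.455]
contact_force: [0.7, 0.3, -0.4]
opening: 0.0254
grasp_force: 0.0
```

```bash
python3 - <<'E'
from h import *
s=monitor.observe();print(s["t"],s["eef_pos"].round(4),R.from_rotvec(s["ee_rot"]).as_matrix()[:,2].round(3),s["qpos"].round(3),s["joint_velocities"].round(3))
E
```

```text
20.4 [0.4294 0.228  0.2692] [ 0.286 -0.    -0.958] [-0.117  0.147 -0.555  2.109  0.395  0.712 -2.502] [ 0.017  0.014  0.003 -0.021 -0.006  0.006  0.006]
```

step_arm([
  {"delta_pos":[0,0,0],"twist":[0,-0.7,0]},
  {"delta_pos":[0,0,0],"twist":[0,-0.7,0]},
  {"delta_pos":[0,0,0],"twist":[0,-0.4,0]},
  {"delta_pos":[0,0,0],"twist":[0,0,0]},
  {"delta_pos":[0,0,0],"twist":[0,0,0]},
])

```text
t: 20.9
eef_pos: [0.4303, 0.228, 0.2673]
ee_rot: [3.041, 0.005, 0.764]
contact_force: [-0.5, -0.2, 0.6]
opening: 0.0003
grasp_force: 0.0
```

```bash
python3 - <<'E'
from h import *
s=monitor.observe();print(s["t"],s["eef_pos"].round(4),R.from_rotvec(s["ee_rot"]).as_matrix().round(3).tolist(),s["qpos"].round(3),s["joint_velocities"].round(3))
E
```

```text
20.9 [0.4303 0.228  0.2673] [[0.881, 0.001, 0.473], [0.004, -1.0, -0.005], [0.473, 0.006, -0.881]] [-0.375  0.095 -0.342  2.21   0.689  0.567 -2.816] [ 0.048  0.001 -0.038  0.001  0.009 -0.007 -0.008]
```

Joint 7 is at its limit, so I'm taking the half turn about the tool axis, which is the same grasp.

step_arm([
  {"delta_pos":[0,0,0],"twist":[-0.468,0,0.872]},
  {"delta_pos":[0,0,0],"twist":[-0.468,0,0.872]},
  {"delta_pos":[0,0,0],"twist":[-0.468,0,0.872]},
  {"delta_pos":[0,0,0],"twist":[-0.468,0,0.872]},
  {"delta_pos":[0,0,0],"twist":[-0.468,0,0.872]},
  {"delta_pos":[0,0,0],"twist":[-0.468,0,0.872]},
  {"delta_pos":[0,0,0],"twist":[-0.468,0,0.872]},
  {"delta_pos":[0,0,0],"twist":[-0.468,0,0.872]},
  {"delta_pos":[0,0,0],"twist":[-0.468,0,0.872]},
  {"delta_pos":[0,0,0],"twist":[-0.468,0,0.872]},
  {"delta_pos":[0,0,0],"twist":[-0.468,0,0.872]},
  {"delta_pos":[0,0,0],"twist":[-0.468,0,0.872]},
  {"delta_pos":[0,0,0],"twist":[-0.468,0,0.872]},
  {"delta_pos":[0,0,0],"twist":[-0.468,0,0.872]},
  {"delta_pos":[0,0,0],"twist":[-0.468,0,0.872]},
  {"delta_pos":[0,0,0],"twist":[-0.468,0,0.872]},
  {"delta_pos":[0,0,0],"twist":[-0.468,0,0.872]},
  {"delta_pos":[0,0,0],"twist":[-0.468,0,0.872]},
  {"delta_pos":[0,0,0],"twist":[-0.468,0,0.872]},
  {"delta_pos":[0,0,0],"twist":[-0.468,0,0.872]},
])

```text
t: 22.9
eef_pos: [0.4308, 0.2269, 0.2674]
ee_rot: [0.488, 2.611, 0.128]
contact_force: [-0.8, 0.5, 1.4]
opening: 0.0002
grasp_force: 0.0
```

step_arm([
  {"delta_pos":[0,0,0],"twist":[-0.468,0,0.872]},
  {"delta_pos":[0,0,0],"twist":[-0.468,0,0.872]},
  {"delta_pos":[0,0,0],"twist":[-0.32,0,0.6]},
  {"delta_pos":[0,0,0],"twist":[0,0,0]},
  {"delta_pos":[0,0,0],"twist":[0,0,0]},
])

```text
t: 23.4
eef_pos: [0.4306, 0.227, 0.2673]
ee_rot: [0.008, 2.651, 0.008]
contact_force: [-0.2, 0.1, -0.3]
opening: 0.0004
grasp_force: 0.0
```

```bash
python3 - <<'E'
from h import *
s=monitor.observe();print(s["t"],s["eef_pos"].round(4),R.from_rotvec(s["ee_rot"]).as_matrix().round(3).tolist(),s["qpos"].round(3),s["joint_velocities"].round(3))
E
```

```text
23.4 [0.4306 0.227  0.2673] [[-0.882, 0.004, 0.471], [0.007, 1.0, 0.004], [-0.471, 0.007, -0.882]] [-0.15   0.108 -0.57   2.206  0.719  0.573  0.298] [-0.02  -0.003  0.014  0.004  0.004 -0.003 -0.006]
```

step_arm([
  {"delta_pos":[-0.3,-0.1,0],"twist":[0,-0.75,0]},
  {"delta_pos":[-0.3,-0.1,0],"twist":[0,-0.75,0]},
  {"delta_pos":[-0.3,-0.1,-0.8],"twist":[0,0,0]},
  {"delta_pos":[-0.3,-0.1,-0.8],"twist":[0,0,0]},
  {"delta_pos":[0,0,-0.8],"twist":[0,0,0]},
  {"delta_pos":[0,0,-0.8],"twist":[0,0,0]},
  {"delta_pos":[0,0,-0.8],"twist":[0,0,0]},
  {"delta_pos":[0,0,-0.8],"twist":[0,0,0]},
  {"delta_pos":[0,0,-0.8],"twist":[0,0,0]},
  {"delta_pos":[0,0,0],"twist":[0,0,0]},
  {"delta_pos":[0,0,0],"twist":[0,0,0]},
])

```text
t: 24.5
eef_pos: [0.4034, 0.2175, 0.127]
ee_rot: [0.006, 2.482, -0.001]
contact_force: [0.6, 0.5, -1.1]
opening: 0.0006
grasp_force: 0.0
```

```bash
python3 - <<'E'
from h import *
s=monitor.observe();M=R.from_rotvec(s["ee_rot"]).as_matrix();print(s["t"],s["eef_pos"].round(4),M[:,2].round(3),"tip",(s["eef_pos"]+.097*M[:,2]).round(4),s["qpos"].round(3))
im,d=eyes.get_image("scene");cv2.imwrite("pics/s2.png",cv2.resize(im[130:330,180:480],None,fx=2.6,fy=2.6))
E
```

```text
24.5 [0.4034 0.2175 0.127 ] [ 0.613 -0.002 -0.79 ] tip [0.4628 0.2173 0.0504] [-0.331  0.412 -0.507  2.421  1.835  0.653 -0.903]
```

View pics/s2.png

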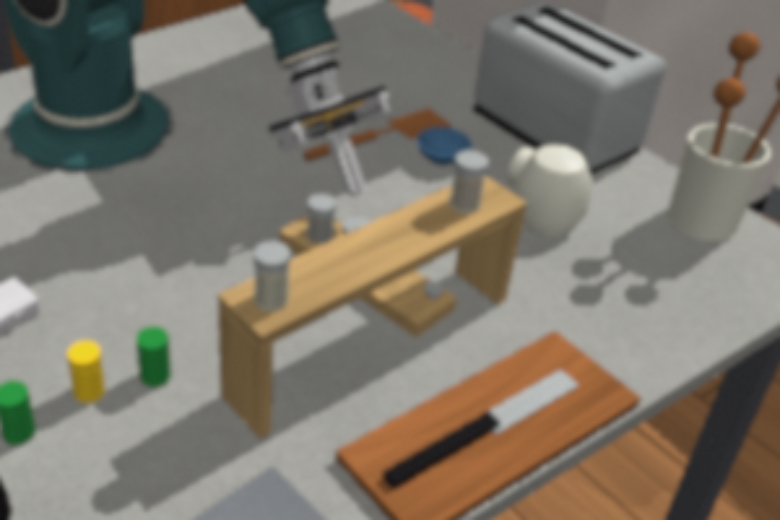

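Jar B stands upright at (320,218), the cap of A shows behind the board at (355,225), and the closed fingers are on the tray's left. Lowering to push height.

step_arm([
  {"delta_pos":[0.1,0,-0.5],"twist":[0,0,0]},
  {"delta_pos":[0.1,0,-0.5],"twist":[0,0,0]},
  {"delta_pos":[0,0,-0.4],"twist":[0,0,0]},
  {"delta_pos":[0,0,-0.12],"twist":[0,0,0]},
  {"delta_pos":[0,0,0],"twist":[0,0,0]},
  {"delta_pos":[0,0,0],"twist":[0,0,0]},
])

```text
t: 25.15
eef_pos: [0.4086, 0.2177, 0.0898]
ee_rot: [0.004, 2.48, -0.0]
contact_force: [0.1, -0.6, -0.1]
opening: 0.0003
grasp_force: 0.0
```

```bash
cat > q.py <<'E'
from h import *
s=monitor.observe();M=R.from_rotvec(s["ee_rot"]).as_matrix();print(s["t"],s["eef_pos"].round(4),M[:,2].round(3),"tip",(s["eef_pos"]+.097*M[:,2]).round(4),s["qpos"].round(3))
E
python3 q.py; python3 - <<'E'
import numpy as np
# commanded tip path: contact at tray (205,-20-13), theta -171.8 -> -88
pin=np.array([.668,.186])
for th in np.arange(-172,-86,6):
    c,s=np.cos(np.radians(th)),np.sin(np.radians(th))
    p=pin+.200*np.array([c,s])-.020*np.array([-s,c]);print(th,p.round(3))
E
```

```text
25.15 [0.4086 0.2177 0.0898] [ 0.614 -0.001 -0.789] tip [0.4682 0.2175 0.0133] [-0.329  0.531 -0.499  2.415  1.981  0.722 -1.03 ]
-172 [0.467 0.178]
-166 [0.469 0.157]
-160 [0.473 0.136]
-154 [0.479 0.116]
-148 [0.488 0.097]
-142 [0.498 0.079]
-136 [0.51  0.061]
-130 [0.524 0.046]
-124 [0.54  0.031]
-118 [0.556 0.019]
-112 [0.575 0.008]
-106 [ 0.594 -0.001]
-100 [ 0.614 -0.007]
-94 [ 0.634 -0.012]
-88 [ 0.655 -0.015]
```

step_arm([
  {"delta_pos":[-0.05,-0.4,-0.08],"twist":[0,0,0]},
  {"delta_pos":[-0.05,-0.3,0],"twist":[0,0,0]},
  {"delta_pos":[0,-0.2,0],"twist":[0,0,0]},
  {"delta_pos":[0,-0.2,0],"twist":[0,0,0]},
  {"delta_pos":[0.04,-0.3,0],"twist":[0,0,0]},
  {"delta_pos":[0.04,-0.3,0],"twist":[0,0,0]},
  {"delta_pos":[0.04,-0.3,0],"twist":[0,0,0]},
  {"delta_pos":[0.08,-0.42,0],"twist":[0,0,0]},
  {"delta_pos":[0.08,-0.42,0],"twist":[0,0,0]},
  {"delta_pos":[0.12,-0.4,0],"twist":[0,0,0]},
  {"delta_pos":[0.12,-0.4,0],"twist":[0,0,0]},
  {"delta_pos":[0,0,0],"twist":[0,0,0]},
])

```text
t: 26.35
eef_pos: [0.419, 0.1249, 0.0869]
ee_rot: [0.006, 2.481, -0.003]
contact_force: [-0.2, 0.8, -0.4]
opening: 0.0007
grasp_force: 0.1
```

```bash
python3 q.py; python3 - <<'E'
from h import *
im,d=eyes.get_image("top");cv2.imwrite("pics/t2.png",cv2.resize(im[130:280,180:340],None,fx=3.6,fy=3.6))
E
```

```text
26.35 [0.419  0.1249 0.0869] [ 0.614 -0.003 -0.79 ] tip [0.4785 0.1246 0.0103] [-0.117  0.502 -0.45   2.504  2.279  0.658 -1.118]
```

View pics/t2.png

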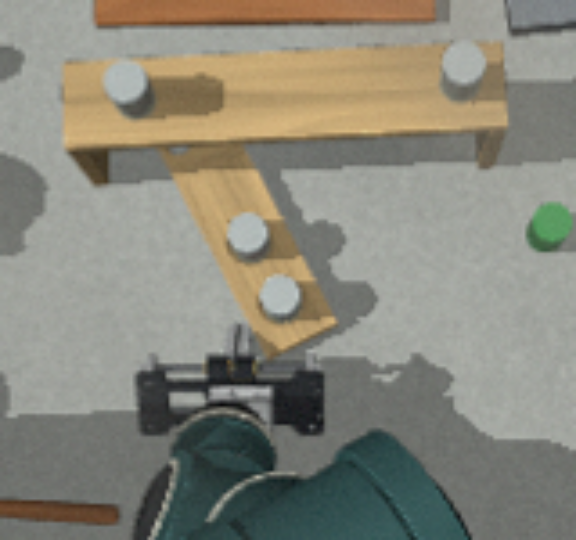

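The tray has swung to about 26°, with jars at (247,235) and (280,297) upright and the finger on the edge at (240,340). Continuing.

step_arm([
  {"delta_pos":[0.1,-0.3,0],"twist":[0,0,0]},
  {"delta_pos":[0.16,-0.38,0],"twist":[0,0,0]},
  {"delta_pos":[0.18,-0.36,0],"twist":[0,0,0]},
  {"delta_pos":[0.2,-0.36,0],"twist":[0,0,0]},
  {"delta_pos":[0.24,-0.36,0],"twist":[0,0,0]},
  {"delta_pos":[0.24,-0.36,0],"twist":[0,0,0]},
  {"delta_pos":[0.28,-0.3,0],"twist":[0,0,0]},
  {"delta_pos":[0.28,-0.3,0],"twist":[0,0,0]},
  {"delta_pos":[0.32,-0.3,0],"twist":[0,0,0]},
  {"delta_pos":[0.32,-0.3,0],"twist":[0,0,0]},
  {"delta_pos":[0,0,0],"twist":[0,0,0]},
])

```text
t: 27.5
eef_pos: [0.4781, 0.0423, 0.0871]
ee_rot: [0.006, 2.48, -0.002]
contact_force: [-1.1, -0.7, 0.2]
opening: -0.0
grasp_force: 0.0
```

```bash
python3 q.py
```

```text
27.5 [0.4781 0.0423 0.0871] [ 0.615 -0.003 -0.789] tip [0.5377 0.042  0.0106] [ 0.127  0.513 -0.38   2.431  2.562  0.518 -1.108]
```

step_arm([
  {"delta_pos":[0.3,-0.24,0],"twist":[0,0,0]},
  {"delta_pos":[0.34,-0.24,0],"twist":[0,0,0]},
  {"delta_pos":[0.38,-0.22,0],"twist":[0,0,0]},
  {"delta_pos":[0.38,-0.22,0],"twist":[0,0,0]},
  {"delta_pos":[0.38,-0.18,0],"twist":[0,0,0]},
  {"delta_pos":[0.38,-0.18,0],"twist":[0,0,0]},
  {"delta_pos":[0.4,-0.12,0],"twist":[0,0,0]},
  {"delta_pos":[0.35,-0.12,0],"twist":[0,0,0]},
  {"delta_pos":[0,0,0],"twist":[0,0,0]},
  {"delta_pos":[0,0,0],"twist":[0,0,0]},
])

```text
t: 28.5
eef_pos: [0.5498, 0.0057, 0.087]
ee_rot: [0.003, 2.48, -0.001]
contact_force: [0.3, -0.5, -0.1]
opening: 0.0007
grasp_force: 0.0
```

```bash
python3 q.py; python3 - <<'E'
from h import *
im,d=eyes.get_image("top");cv2.imwrite("pics/t3.png",cv2.resize(im[130:280,180:340],None,fx=3.6,fy=3.6))
E
```

```text
28.5 [0.5498 0.0057 0.087 ] [ 0.614 -0.001 -0.789] tip [0.6094 0.0055 0.0105] [ 0.198  0.559 -0.326  2.278  2.632  0.389 -1.054]
```

View pics/t3.png

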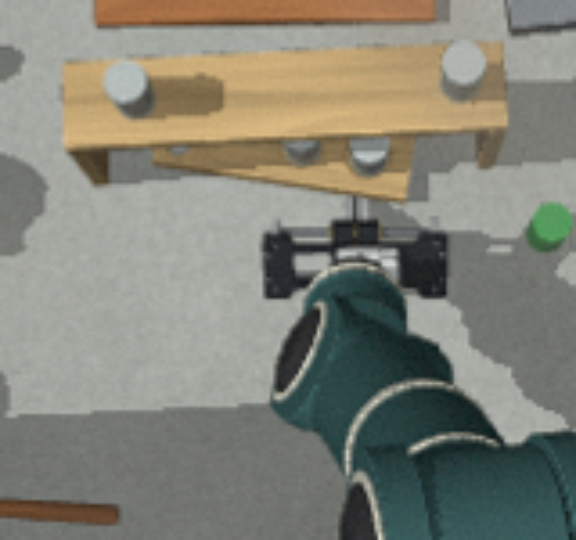

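Both jars are upright at (302,150) and (369,152). The tray has about 11° left, by its edge slope against the shelf's. I'll push 30 mm and then measure edge directions.

step_arm([
  {"delta_pos":[0.35,-0.09,0],"twist":[0,0,0]},
  {"delta_pos":[0.4,-0.08,0],"twist":[0,0,0]},
  {"delta_pos":[0.35,-0.05,0],"twist":[0,0,0]},
  {"delta_pos":[0.2,-0.02,0],"twist":[0,0,0]},
  {"delta_pos":[0,0,0],"twist":[0,0,0]},
  {"delta_pos":[0,0,0],"twist":[0,0,0]},
])

```text
t: 29.15
eef_pos: [0.5822, -0.0003, 0.087]
ee_rot: [0.003, 2.48, -0.001]
contact_force: [0.3, -0.2, 0.8]
opening: 0.0004
grasp_force: 0.0
```

```bash
cat > e.py <<'E'
from h import *
import sys
im,d=eyes.get_image("top");C=cam("top")
hsv=cv2.cvtColor(im,cv2.COLOR_BGR2HSV);w=((hsv[...,0]>8)&(hsv[...,0]<28)&(hsv[...,1]>60)&(hsv[...,2]>70))
h,W=d.shape;uv=np.mgrid[0:h,0:W][::-1].reshape(2,-1).T.astype(float)
p=cv2.undistortPoints(uv[:,None],C[0],np.array([C[1],0,0,0,0.]))[:,0]
P=(C[3]+(np.c_[p,np.ones(len(p))]*d.reshape(-1,1))@C[2].T).reshape(h,W,3)
def fit(mask,zz,u0,u1,excl=()):
    pts=[]
    for u in range(u0,u1):
        if any(a<=u<=b for a,b in excl):continue
        v=np.nonzero(mask[130:200,u])[0]
        if len(v):pts.append(plane(C,u,v.max()+130.5,zz)[:2])
    q=np.array(pts)
    for _ in range(4):
        c=np.polyfit(q[:,1],q[:,0],1);r=q[:,0]-np.polyval(c,q[:,1]);q=q[abs(r)<max(2*np.median(abs(r)),.0015)]
    return c,len(q),np.degrees(np.arctan(-c[0]))
print("shelf",fit(w&(abs(P[...,2]-.165)<.012),.16,205,314))
print("tray",fit(w&(P[...,2]>.003)&(P[...,2]<.04),.014,228,290,[(272,286)]))
cv2.imwrite(f"pics/e{sys.argv[1]}.png",cv2.resize(im[130:230,180:340],None,fx=4.8,fy=4.8))
E
python3 q.py;python3 e.py 1
```

```text
29.15 [ 5.822e-01 -3.000e-04  8.700e-02] [ 0.614 -0.001 -0.789] tip [ 6.418e-01 -4.000e-04  1.050e-02] [ 0.186  0.584 -0.295  2.204  2.62   0.339 -1.026]
shelf (array([-0.03433162,  0.64029705]), 87, np.float64(1.9662845937934605))
tray (array([-0.01447777,  0.64712966]), 35, np.float64(0.8294573859824942))
```

step_arm([
  {"delta_pos":[0.1,0,0],"twist":[0,0,0]},
  {"delta_pos":[0.08,0,0],"twist":[0,0,0]},
  {"delta_pos":[0,0,0],"twist":[0,0,0]},
  {"delta_pos":[0,0,0],"twist":[0,0,0]},
])

```text
t: 29.6
eef_pos: [0.5865, -0.0005, 0.0869]
ee_rot: [0.003, 2.481, -0.001]
contact_force: [-2.3, -0.8, -0.5]
opening: 0.0001
grasp_force: 1.0
```

```bash
sed -i 's/,\.014,228/,0.0,228/' e.py; sed -i '/^print("tray"/a for a,b in ((226,266),(226,272),(230,300)): print(fit(w\&(P[...,2]>.003)\&(P[...,2]<.04),0.0,a,b,[(272,286)]))' e.py; python3 q.py;python3 e.py 2
```

```text
29.6 [ 5.865e-01 -5.000e-04  8.690e-02] [ 0.614 -0.001 -0.79 ] tip [ 6.46e-01 -6.00e-04  1.03e-02] [ 0.181  0.587 -0.289  2.194  2.616  0.332 -1.022]
shelf (array([-0.03356818,  0.64045387]), 82, np.float64(1.922592989712162))
tray (array([-0.02237781,  0.65231123]), 35, np.float64(1.2819398284969983))
(array([-0.02579748,  0.65298373]), 29, np.float64(1.4777590158341583))
(array([-0.01954354,  0.65198432]), 34, np.float64(1.1196200222571375))
(array([-0.01988397,  0.6520523 ]), 30, np.float64(1.1391175155257924))
```

step_arm([
  {"delta_pos":[0.11,0,0],"twist":[0,0,0]},
  {"delta_pos":[0,0,0],"twist":[0,0,0]},
  {"delta_pos":[0,0,0],"twist":[0,0,0]},
  {"delta_pos":[-0.3,0,0],"twist":[0,0,0]},
  {"delta_pos":[-0.8,0,0],"twist":[0,0,0]},
  {"delta_pos":[-0.9,0,0.2],"twist":[0,0,0]},
  {"delta_pos":[-0.9,0,0.5],"twist":[0,0,0]},
  {"delta_pos":[-0.9,0,0.5],"twist":[0,0,0]},
  {"delta_pos":[0,0,0],"twist":[0,0,0]},
  {"delta_pos":[0,0,0],"twist":[0,0,0]},
])

```text
t: 30.65
eef_pos: [0.4945, -0.0005, 0.1174]
ee_rot: [0.003, 2.48, -0.001]
contact_force: [0.2, 0.5, 0.7]
opening: 0.0004
grasp_force: 0.0
```

```bash
sed -i 's/\[(272,286)\]/[]/' e.py; python3 q.py;python3 e.py 3; python3 - <<'E'
from h import *
a=cv2.imread("pics/e3.png");im,d=eyes.get_image("scene");b=cv2.resize(im[180:310,240:400],(768,624))[330-330:]
a=cv2.resize(a,(480,300));b=cv2.resize(b,(369,300));cv2.imwrite("pics/f.png",cv2.resize(np.hstack([a,b]),(800,283)))
E
```

```text
30.65 [ 0.4945 -0.0005  0.1174] [ 0.615 -0.001 -0.789] tip [ 0.5542 -0.0006  0.0409] [ 0.246  0.431 -0.367  2.401  2.648  0.378 -1.086]
shelf (array([-0.03340197,  0.64040983]), 82, np.float64(1.9130806453735436))
tray (array([-0.04761964,  0.65641127]), 46, np.float64(2.7263446459491862))
(array([-0.04922964,  0.65696767]), 28, np.float64(2.8183754304494966))
(array([-0.04547013,  0.65636566]), 35, np.float64(2.6034534239507074))
(array([-0.0499388 ,  0.65665619]), 42, np.float64(2.8589073135581584))
```

View pics/f.png

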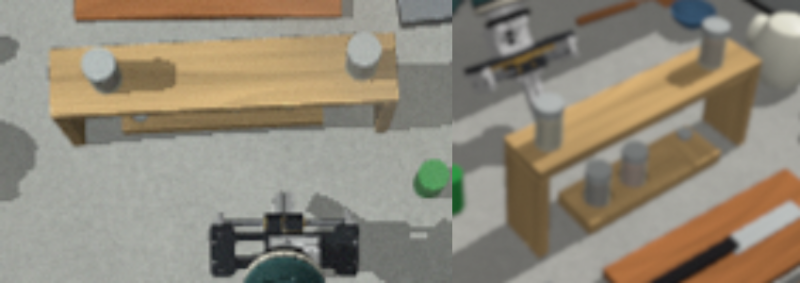

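The tray lies under the shelf, parallel within about 1°. Both jars stand upright in it, at (598,180) and (633,160) in the scene view, and the shelf jars are untouched. The robot is clear, so I'm handing in.

```bash
python3 -c "
from bench import ctrl
print(ctrl.sign_off())"
```

```text
the job is handed in; nothing more can be done
None
```

The job is handed in: both grey jars stand upright in the tray's pockets, and the tray is swung in under the shelf, parallel to it within about 1° by my last camera measurement, at about 31 s of the 72 s allowed.

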